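# Open-pile the drained wood test slats crosswise to dry

### The arm

A 6-joint arm with a two-finger parallel gripper is mounted at the origin on a cart in front of the work surface, level with it; the furniture and walls round the work are solid. World frame = base frame: x ahead of the robot, y to its left, z up, the work surface at z = 0. Lengths are in m, angles in rad, forces in N, time in s.
With the tool pointing down it reaches from about 0.425 to 0.95 m from the base axis. Payload 3.5 kg.
Tool frame: the origin (TCP) lies at the very end of the fingers, on their centre line; the grasp point (between the pads) lies 19 mm behind it (ctrl.pinch_z is the distance from the TCP to the grasp point, in m); z points along the fingers, y is the line along which they close (so a half turn about z gives the same grasp; the last joint's range is limited). The gripper opens to 85 mm and grips with 20 to 120 N. Pads are 22 mm wide; open, the fingers measure 114 mm over their backs; the gripper's body (76 mm by 85 mm) begins 54 mm behind the grasp point. The pads swing forward as they close: fully open they stand 13 mm farther back than shut.
Start: joints at [-1.344, 0.286, 1.577, -0, 1.279, -0.15], TCP at [0.248, -0.628, 0.231] pointing down, gripper open.
Joint ranges: [-2.77, 2.77], [-0.9, 2.22], [0.21, 2.48], [-1.53, 4.67], [0.24, 2.81], [-2.84, 2.84]. Speed limits (rad/s): [2.79, 2.79, 3.14, 3.14, 3.14, 3.14].

### API

Orientations are given as a unit quaternion [x, y, z, w].
In Python, from plant import ctrl gives the robot as it stands. The module is installed in compiled form; this text tells all that it offers.
- The arm moves only by the shell command python3 -m crank 'ROWS' [OPENING] [FORCE]. ROWS is JSON, a list of rows, each a list of 6 numbers: the shift along the tool's x, y, z in cm, then the turn, a rotation vector about the tool's x, y, z in rad. In form: [[tx, ty, tz, rx, ry, rz], ...]. A call has 1 to 10 rows; each row is the pose to reach, as a shift and turn from the pose commanded when the call began, along the tool's axes at that moment; what a row does not reach only later rows make up. A row lasts 1/10 s, in which the tool goes at most 50 mm and 8.59 degrees, less where a joint would pass 70% of its speed; a pose out of reach is approached as far as the arm can. A call with a gripper value outside its range is refused whole. OPENING is the opening, from 0 (shut) to 1 (fully open), set as the call begins (- or left out, the last holds). The fingers move at their own pace and stop on an object; FORCE is the grip in N (left out, the last holds). Time passes only in rows, so rows that repeat a pose let the fingers close. It gives the time, the measured TCP pose, the force, the opening and the grip force at its end, in the units of the state.
- ctrl.get_state(): the state, without advancing time (a new reading comes with each control period).
- ctrl.read_camera(name): name is "side" or "top"; returns (picture, depth): 480x640x3 uint8, blue, green, red; 480x640 float32, m along the optical axis (not along the pixel's ray), 0 where there is no reading.
- ctrl.camera_info(name): a dict with "K" (3x3 intrinsics, pixels), "k1" (the pictures are not rectified: a ray, as slopes to the right and down, at radius r is drawn at 1 + k1 r^2 times it, then the intrinsics apply), "origin" and "orientation" of the camera in the world. Camera axes: x right, y down, z forward; pixel columns grow to the right and rows downward; lengths in m; the calibration is good to about 2 mm. A picture is of the moment at which its call begins. camera_info takes no time and is no camera call.
- ctrl.sign_off(): hands the job in; it is judged then, once.
The state is a dict: "time": time; "qpos": joint angles; "dq": joint speeds; "joint_efforts": joint torques, N m; "eef_pos": TCP position; "tcp_rot": TCP orientation; "contact_force": force on the tool from outside, world axes, zero at the start; "wrist_torque": the same for the moment, N m; "opening": opening from 0.0 (shut) to 1.0 (fully open); "finger_force": force on a finger pad.
Only numpy, scipy, OpenCV 4.12 (cv2) and the standard library are available. Lean on these libraries where they do the work, as an engineer would, in place of code of your own. Each camera call takes 0.05 s, during which the arm holds its last target. There are 200 camera calls.

### The job

The three dark, drained test slats are ready to come off the sloping rack: finish the open pile on the drying stand with them so that air can reach every side. Complete the half-laid third layer, then lay the last two as a fourth layer crosswise on top of it, two slats to a layer, each lying flat just inside the guide rods, square with the stand and with its ends sticking out about equally. Set the slats down rather than dropping them, keep the slats already laid in their places, and leave the other things on the bench alone.

Things in the scene. Friction and masses are not known exactly. Their poses are not given: they have to be found in the camera images.
- drain_rack: sloping drain rack, fixed: white drip tray 180 (x) x 185 (y) x 14 mm high, origin under its centre. Two 8 mm wide steel rails stand in it at y = -48 and +48 mm and rise toward +x at 42 degrees; each has three seats with an 8 mm lug at the lower side. Stakes lie flat on the slope across both rails, 34 mm clear between neighbours; between the rails all is open
- middle_seat (a point): point on the drain rack, midway between the rails, at the middle seat: where the underside of the middle slat lies, 100 mm above the bench; axes as the rack's. The slope's outward normal in the rack's axes is (-0.669, 0, 0.743); the other two seats lie 64 mm down and up the slope, along (0.743, 0, 0.669)
- drying_stand: drying stand, fixed: aluminium base plate 176 x 176 mm, origin under its centre, with two bearer strips along x (tops 14 mm above the bench) and four upright guide rods 6 mm thick, 78 mm high, at x, y = +-66.5 mm. The pile stands inside the rods, each slat's centre line 45 mm from the stand's centre (3.5 mm play to the rods). At the start layers 1, 2 and half of 3 are laid
- pile_centre (a point): point on the stand's upright centre line at mid-height of layer 3, 44 mm above the bench, axes as the stand's. Layer 1 (24 mm lower) lies along y at x = -45 and +45 mm; layer 2 (12 mm lower) along x at y = -45 and +45; layer 3 along y at x = -45 (laid) and +45 (free); layer 4 (12 mm higher) along x at y = -45 and +45 (both free)
- damp_slat_a: flat wooden test slat 30 mm wide (x), 150 long (y), 12 thick (z), about 40 g, dark and damp, both ends sealed with a 12 mm band of green paint; origin at its centre. The three damp slats are alike and may go in any order. At the start on the lowest seat of the drain rack
- damp_slat_b: flat wooden test slat 30 mm wide (x), 150 long (y), 12 thick (z), about 40 g, dark and damp, both ends sealed with a 12 mm band of green paint; origin at its centre. The three damp slats are alike and may go in any order. At the start on the middle seat of the drain rack
- damp_slat_c: flat wooden test slat 30 mm wide (x), 150 long (y), 12 thick (z), about 40 g, dark and damp, both ends sealed with a 12 mm band of green paint; origin at its centre. The three damp slats are alike and may go in any order. At the start on the highest seat of the drain rack
- laid_slat_a: flat wooden test slat 30 (x) x 150 (y) x 12 (z) mm, dry and paler, green ends, already laid in the pile; origin at its centre. Layer 1, centre at the stand's x = -45, y = 0 mm
- laid_slat_b: flat wooden test slat 30 (x) x 150 (y) x 12 (z) mm, dry and paler, green ends, already laid in the pile; origin at its centre. Layer 1, centre at the stand's x = 45, y = 0 mm
- laid_slat_c: flat wooden test slat 30 (x) x 150 (y) x 12 (z) mm, dry and paler, green ends, already laid in the pile; origin at its centre. Layer 2, centre at the stand's x = 0, y = -45 mm
- laid_slat_d: flat wooden test slat 30 (x) x 150 (y) x 12 (z) mm, dry and paler, green ends, already laid in the pile; origin at its centre. Layer 2, centre at the stand's x = 0, y = 45 mm
- laid_slat_e: flat wooden test slat 30 (x) x 150 (y) x 12 (z) mm, dry and paler, green ends, already laid in the pile; origin at its centre. Layer 3, centre at the stand's x = -45, y = 0 mm
- petri_amber: bystander: lidded petri dish, amber agar, 61 mm across, 14 mm high; origin under its centre
- petri_red: bystander: lidded petri dish, red-brown agar, 61 mm across, 14 mm high; origin under its centre
- black_marker: bystander: felt marker with black cap, 13 x 135 x 13 mm, lying between rack and stand, its length along its y axis; origin under its centre
- small_bottle: bystander: small squat white bottle, 55 x 55 x 44 mm; origin under its centre
- round_bottle: bystander: round white bottle, 77 mm across, 63 mm high; origin under its centre
- timer: bystander: bench timer with three keys, 62 x 66 x 18 mm; origin under its centre

How it is judged:
At the end, for the whole second after the job is handed in: Four crossed layers of two slats on the stand, damp slats in the three free places, laid ones still in theirs; each centre within 8 mm of its place across the slat, 15 mm along it, 4 mm in height, flat within 0.12 rad, within 0.15 rad of the stand's axis, and at rest (((x of damp_slat_a in the frame of drying_stand between 0.037 and 0.053 m and y of damp_slat_a in the frame of drying_stand between -0.015 and 0.015 m and z of damp_slat_a in the frame of drying_stand between 0.04 and 0.048 m and angle between the y axis of damp_slat_a and the y axis of drying_stand, either way round below 0.15 rad and angle between the z axis of damp_slat_a and the z axis of drying_stand, either way round below 0.12 rad and linear speed of damp_slat_a below 0.02 m/s) or (x of damp_slat_b in the frame of drying_stand between 0.037 and 0.053 m and y of damp_slat_b in the frame of drying_stand between -0.015 and 0.015 m and z of damp_slat_b in the frame of drying_stand between 0.04 and 0.048 m and angle between the y axis of damp_slat_b and the y axis of drying_stand, either way round below 0.15 rad and angle between the z axis of damp_slat_b and the z axis of drying_stand, either way round below 0.12 rad and linear speed of damp_slat_b below 0.02 m/s) or (x of damp_slat_c in the frame of drying_stand between 0.037 and 0.053 m and y of damp_slat_c in the frame of drying_stand between -0.015 and 0.015 m and z of damp_slat_c in the frame of drying_stand between 0.04 and 0.048 m and angle between the y axis of damp_slat_c and the y axis of drying_stand, either way round below 0.15 rad and angle between the z axis of damp_slat_c and the z axis of drying_stand, either way round below 0.12 rad and linear speed of damp_slat_c below 0.02 m/s)) and ((x of damp_slat_a in the frame of drying_stand between -0.015 and 0.015 m and y of damp_slat_a in the frame of drying_stand between -0.053 and -0.037 m and z of damp_slat_a in the frame of drying_stand between 0.052 and 0.06 m and angle between the y axis of damp_slat_a and the x axis of drying_stand, either way round below 0.15 rad and angle between the z axis of damp_slat_a and the z axis of drying_stand, either way round below 0.12 rad and linear speed of damp_slat_a below 0.02 m/s) or (x of damp_slat_b in the frame of drying_stand between -0.015 and 0.015 m and y of damp_slat_b in the frame of drying_stand between -0.053 and -0.037 m and z of damp_slat_b in the frame of drying_stand between 0.052 and 0.06 m and angle between the y axis of damp_slat_b and the x axis of drying_stand, either way round below 0.15 rad and angle between the z axis of damp_slat_b and the z axis of drying_stand, either way round below 0.12 rad and linear speed of damp_slat_b below 0.02 m/s) or (x of damp_slat_c in the frame of drying_stand between -0.015 and 0.015 m and y of damp_slat_c in the frame of drying_stand between -0.053 and -0.037 m and z of damp_slat_c in the frame of drying_stand between 0.052 and 0.06 m and angle between the y axis of damp_slat_c and the x axis of drying_stand, either way round below 0.15 rad and angle between the z axis of damp_slat_c and the z axis of drying_stand, either way round below 0.12 rad and linear speed of damp_slat_c below 0.02 m/s)) and ((x of damp_slat_a in the frame of drying_stand between -0.015 and 0.015 m and y of damp_slat_a in the frame of drying_stand between 0.037 and 0.053 m and z of damp_slat_a in the frame of drying_stand between 0.052 and 0.06 m and angle between the y axis of damp_slat_a and the x axis of drying_stand, either way round below 0.15 rad and angle between the z axis of damp_slat_a and the z axis of drying_stand, either way round below 0.12 rad and linear speed of damp_slat_a below 0.02 m/s) or (x of damp_slat_b in the frame of drying_stand between -0.015 and 0.015 m and y of damp_slat_b in the frame of drying_stand between 0.037 and 0.053 m and z of damp_slat_b in the frame of drying_stand between 0.052 and 0.06 m and angle between the y axis of damp_slat_b and the x axis of drying_stand, either way round below 0.15 rad and angle between the z axis of damp_slat_b and the z axis of drying_stand, either way round below 0.12 rad and linear speed of damp_slat_b below 0.02 m/s) or (x of damp_slat_c in the frame of drying_stand between -0.015 and 0.015 m and y of damp_slat_c in the frame of drying_stand between 0.037 and 0.053 m and z of damp_slat_c in the frame of drying_stand between 0.052 and 0.06 m and angle between the y axis of damp_slat_c and the x axis of drying_stand, either way round below 0.15 rad and angle between the z axis of damp_slat_c and the z axis of drying_stand, either way round below 0.12 rad and linear speed of damp_slat_c below 0.02 m/s)) and x of laid_slat_a in the frame of drying_stand between -0.053 and -0.037 m and y of laid_slat_a in the frame of drying_stand between -0.015 and 0.015 m and z of laid_slat_a in the frame of drying_stand between 0.016 and 0.024 m and angle between the y axis of each of laid_slat_a, laid_slat_b, laid_slat_e and the y axis of drying_stand, either way round below 0.15 rad and angle between the z axis of each of laid_slat_a, laid_slat_b, laid_slat_c, laid_slat_d, laid_slat_e and the z axis of drying_stand, either way round below 0.12 rad and linear speed of each of laid_slat_a, laid_slat_b, laid_slat_c, laid_slat_d, laid_slat_e below 0.02 m/s and x of laid_slat_b in the frame of drying_stand between 0.037 and 0.053 m and y of laid_slat_b in the frame of drying_stand between -0.015 and 0.015 m and z of laid_slat_b in the frame of drying_stand between 0.016 and 0.024 m and x of laid_slat_c in the frame of drying_stand between -0.015 and 0.015 m and y of laid_slat_c in the frame of drying_stand between -0.053 and -0.037 m and z of laid_slat_c in the frame of drying_stand between 0.028 and 0.036 m and angle between the y axis of each of laid_slat_c, laid_slat_d and the x axis of drying_stand, either way round below 0.15 rad and x of laid_slat_d in the frame of drying_stand between -0.015 and 0.015 m and y of laid_slat_d in the frame of drying_stand between 0.037 and 0.053 m and z of laid_slat_d in the frame of drying_stand between 0.028 and 0.036 m and x of laid_slat_e in the frame of drying_stand between -0.053 and -0.037 m and y of laid_slat_e in the frame of drying_stand between -0.015 and 0.015 m and z of laid_slat_e in the frame of drying_stand between 0.04 and 0.048 m); the robot touches nothing.
It fails at once if a slat is dropped, thrown or knocked down (moves faster than 0.6 m/s while the fingers do not hold it, a fall of about 18 mm) ((linear speed of damp_slat_a above 0.6 m/s and contact force between damp_slat_a and the fingers below 0.05 N) or (linear speed of damp_slat_b above 0.6 m/s and contact force between damp_slat_b and the fingers below 0.05 N) or (linear speed of damp_slat_c above 0.6 m/s and contact force between damp_slat_c and the fingers below 0.05 N) or (linear speed of laid_slat_a above 0.6 m/s and contact force between laid_slat_a and the fingers below 0.05 N) or (linear speed of laid_slat_b above 0.6 m/s and contact force between laid_slat_b and the fingers below 0.05 N) or (linear speed of laid_slat_c above 0.6 m/s and contact force between laid_slat_c and the fingers below 0.05 N) or (linear speed of laid_slat_d above 0.6 m/s and contact force between laid_slat_d and the fingers below 0.05 N) or (linear speed of laid_slat_e above 0.6 m/s and contact force between laid_slat_e and the fingers below 0.05 N)).
It fails at once if a bystander (petri dishes, bottles, marker, timer) is moved by more than 20 mm (distance of any of petri_amber, petri_red, black_marker, small_bottle, round_bottle, timer from where it was at the start of the episode above 0.02 m).
It also fails if it takes over 67 s, if anything falls off the work surface, if the arm or the gripper's body presses on something with over 40 N, if the wrist force passes 120 N, or if a joint passes its speed limit or range.

## Working session

There is one attempt and no reset: what is moved stays moved. The work goes in short steps, Python scripts to look and compute and a shell command to move; the robot and the scene stay as the last step left them, time stands still between calls to the robot, and variables do not carry over. Pictures are saved under pics/ and viewed, at most 10 in all, crops included, and the job is handed in when it is done.

```bash
mkdir -p pics; python3 - <<'E'
from plant import ctrl
import cv2,numpy as np
for n in ("side","top"):
    p,d=ctrl.read_camera(n); cv2.imwrite(f"pics/{n}0.png",p); np.save(f"{n}0.npy",d); i=ctrl.camera_info(n); print(n,{k:np.round(np.array(v),4).tolist() for k,v in i.items()},(d>0).mean())
print(ctrl.get_state())
E
```

```text
side {'K': [[539.3369, 0.0, 326.5764], [0.0, 539.3369, 241.4201], [0.0, 0.0, 1.0]], 'k1': 0.0526, 'origin': [0.5644, 0.7816, 0.8586], 'orientation': [-0.0009, 0.912, -0.4103, 0.0021]} 0.9959798177083333
top {'K': [[444.5988, 0.0, 319.543], [0.0, 444.5988, 233.8924], [0.0, 0.0, 1.0]], 'k1': -0.0722, 'origin': [0.4082, -0.0726, 1.1692], 'orientation': [-0.6983, 0.7103, -0.0643, 0.0613]} 0.99576171875
{'time': 0.1, 'qpos': array([-1.34401580e+00,  2.87088400e-01,  1.57809897e+00, -2.05411808e-06,
        1.27861477e+00, -1.49953415e-01]), 'dq': array([-5.24483037e-04, -1.65263495e-03, -2.41331207e-03, -9.63699661e-04,
        1.52094110e-03,  6.34322419e-05]), 'joint_efforts': array([ 7.14862126e-04, -4.07298839e+01, -2.93697810e+01, -1.39262688e-04,
        3.45761015e-03, -1.46418227e-06]), 'eef_pos': array([ 0.24823654, -0.62702357,  0.23004094]), 'tcp_rot': array([ 9.82310683e-01,  1.87255180e-01, -4.34092459e-05, -1.10389279e-03]), 'contact_force': array([ 0.39404111,  0.11546008, -0.27776569]), 'wrist_torque': array([-0.00841834,  0.04472932, -0.03685825]), 'finger_force': 0.0, 'opening': 1.00036343464548}
```

View pics/side0.png

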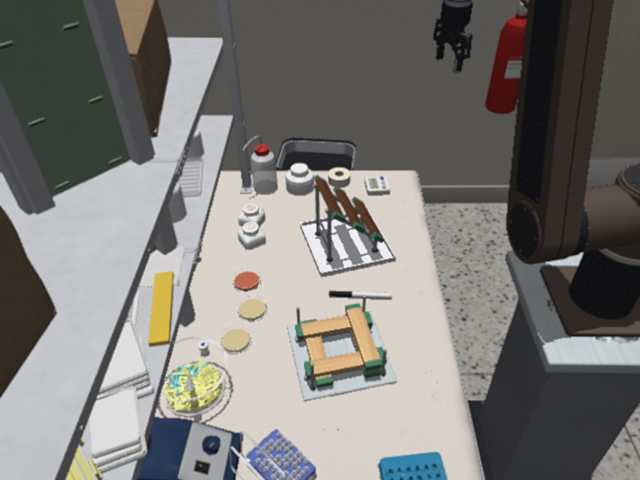

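View pics/top0.png

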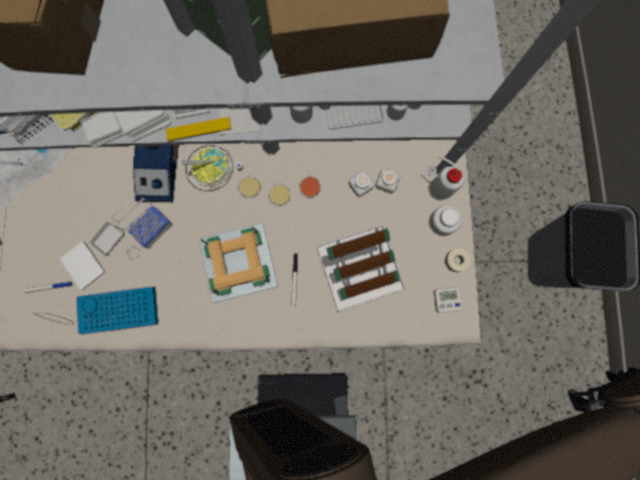

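The side view shows the rack with three dark slats around (345,210) and the stand with its open pile around (340,345). The marker lies between them at (360,295). In the top view the stand is at (238,262), the rack at (360,267) and the marker at (295,280). Next I'll measure poses from both views.

```bash
cat > h.py <<'E'
import cv2,numpy as np
from plant import ctrl
from scipy.spatial.transform import Rotation as R
def cam(n):
    i=ctrl.camera_info(n); K=np.array(i["K"]);return K,i["k1"],np.array(i["origin"]),R.from_quat(i["orientation"]).as_matrix()
def rays(n,uv):
    K,k,o,M=cam(n); uv=np.atleast_2d(uv).astype(float)
    p=cv2.undistortPoints(uv[:,None],K,np.array([k,0,0,0.]))[:,0]
    return o,np.c_[p,np.ones(len(p))]@M.T
def cloud(n,d):
    v,u=np.mgrid[:480,:640]; o,r=rays(n,np.c_[u.ravel(),v.ravel()])
    return (o+r*d.reshape(-1,1)).reshape(480,640,3)
def plane(n,uv,z):
    o,r=rays(n,uv); return o+r*((z-o[2])/r[:,2])[:,None]
def tri(a,b):  # dict cam->uv
    (o1,r1),(o2,r2)=rays("top",a),rays("side",b); r1=r1[0]/np.linalg.norm(r1[0]);r2=r2[0]/np.linalg.norm(r2[0])
    t=np.linalg.lstsq(np.c_[r1,-r2],o2-o1,rcond=None)[0]; p,q=o1+t[0]*r1,o2+t[1]*r2
    return (p+q)/2,np.linalg.norm(p-q)
E
python3 - <<'E'
from h import *
np.set_printoptions(precision=4,suppress=True)
for n,box in (("top",(190,410,215,315)),("side",(280,400,170,400))):
    p=cv2.imread(f"pics/{n}0.png"); d=np.load(f"{n}0.npy"); P=cloud(n,d)
    hsv=cv2.cvtColor(p,cv2.COLOR_BGR2HSV); B=np.zeros((480,640),bool); B[box[2]:box[3],box[0]:box[1]]=1
    H,S,V=[hsv[...,i].astype(int) for i in range(3)]
    z=P[...,2]
    print(n,"bench z",np.median(z[B&(S<60)&(V>150)]), z[B].max())
    dark=B&((H<15)|(H>170))&(S>80)&(V<150)&(z>.03); green=B&(H>45)&(H<85)&(S>80); pale=B&(H>=10)&(H<25)&(S>90)&(V>150)&(z>.02)
    for nm,m in (("dark",dark),("pale",pale),("green",green)):
        k,l,st,c=cv2.connectedComponentsWithStats(m.astype(np.uint8))
        for i in range(1,k):
            if st[i,4]<25: continue
            Q=P[l==i]; med=np.median(Q,0); e,w=np.linalg.eigh(np.cov((Q-Q.mean(0)).T)); 
            print(nm,st[i,4],c[i].round(1),"mean",Q.mean(0),"z5/95",np.percentile(Q[:,2],[5,95]),"axis",w[:,2],"nrm",w[:,0])
E
```

```text
top bench z 0.0021842854163806047 1.169161681396347
dark 552 [358.4 243.9] mean [ 0.5653 -0.1677  0.1564] z5/95 [0.1446 0.1638] axis [-0.1876  0.2827  0.9407] nrm [0.9481 0.3025 0.0982]
dark 513 [364.1 265. ] mean [ 0.5199 -0.1828  0.1243] z5/95 [0.102  0.1213] axis [-0.1065  0.1166  0.9875] nrm [0.9519 0.299  0.0673]
dark 455 [369.7 284.3] mean [ 0.4774 -0.2005  0.0722] z5/95 [0.0604 0.0786] axis [-0.0791  0.2166  0.9731] nrm [0.9567 0.2909 0.013 ]
pale 1499 [234.9 261. ] mean [0.544  0.1375 0.0463] z5/95 [0.0262 0.0535] axis [-0.2138 -0.2511  0.9441] nrm [-0.7139 -0.6195 -0.3264]
green 32 [386.3 235. ] mean [ 0.5854 -0.2334  0.1548] z5/95 [0.1483 0.1627] axis [-0.755  -0.1783 -0.6311] nrm [-0.5864 -0.2472  0.7714]
green 30 [258.3 237.8] mean [0.6059 0.0807 0.0272] z5/95 [0.0238 0.0301] axis [-0.9661 -0.2349 -0.1074] nrm [ 0.033  -0.5248  0.8506]
green 25 [206.4 251.5] mean [0.5721 0.2159 0.027 ] z5/95 [0.0228 0.0299] axis [-0.9721 -0.2255 -0.0648] nrm [-0.2203  0.7823  0.5826]
green 42 [330.3 253.2] mean [ 0.5452 -0.1024  0.1541] z5/95 [0.1446 0.1631] axis [-0.7104 -0.1668 -0.6837]
[... 2348 characters left out ...]
14] nrm [ 0.0807 -0.3541  0.9317]
green 49 [368.2 318. ] mean [0.4887 0.0963 0.0528] z5/95 [0.0311 0.0393] axis [-0.071  -0.6473 -0.7589] nrm [-0.9389 -0.2136  0.27  ]
green 68 [298.9 331.4] mean [0.6228 0.1156 0.0359] z5/95 [0.03  0.039] axis [-0.2233  0.9693 -0.1032] nrm [-0.6426 -0.0668  0.7632]
green 261 [373.7 365.9] mean [0.4833 0.1952 0.0364] z5/95 [0.0196 0.0514] axis [ 0.5775  0.8081 -0.1156] nrm [ 0.8147 -0.5795  0.0189]
green 70 [307.6 368.9] mean [0.6033 0.2025 0.0374] z5/95 [0.0322 0.04  ] axis [ 0.1625 -0.9865 -0.0211] nrm [0.9816 0.1594 0.1051]
green 109 [324.2 381.6] mean [0.5731 0.2252 0.0313] z5/95 [0.018  0.0283] axis [ 0.0081 -0.5579 -0.8298] nrm [ 0.2135 -0.8098  0.5465]
```

```bash
python3 - <<'E'
import cv2,numpy as np
a=cv2.imread("pics/top0.png")[215:315,190:410]; b=cv2.imread("pics/side0.png")[165:405,280:400]
a=cv2.resize(a,None,fx=2.4,fy=2.4,interpolation=3);b=cv2.resize(b,None,fx=2.2,fy=2.2,interpolation=3)
c=np.zeros((528,800,3),np.uint8);c[:a.shape[0],:a.shape[1]]=a;c[:b.shape[0],530:530+b.shape[1]]=b;cv2.imwrite("pics/crop0.png",c)
E
```

```text
(no output)
```

View pics/crop0.png

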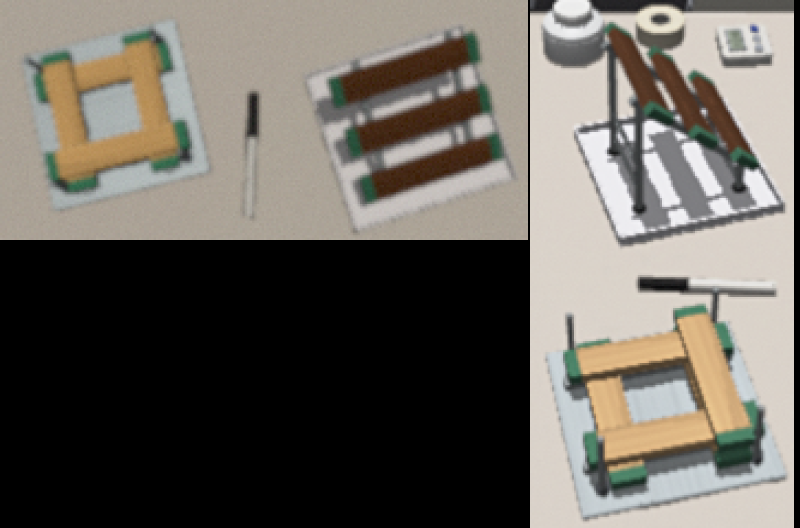

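The crop confirms it. The laid slat e is at the robot-side edge of the stand, so the free layer-3 place is on the far side. The three damp slats climb away from the robot. I'll now refine the poses in their face planes.

```bash
python3 - <<'E'
from h import *
np.set_printoptions(precision=4,suppress=True)
a=.3; Rk=R.from_euler("z",a).as_matrix()@np.array([[.743,0,-.669],[0,1,0],[.669,0,.743]]) # cols: upslope, y, normal
G={"top":(300,410,215,315),"side":(300,400,170,250)}; S={"top":(190,285,215,310),"side":(285,400,290,400)}
pl=None
for n in G:
    p=cv2.imread(f"pics/{n}0.png"); d=np.load(f"{n}0.npy"); P=cloud(n,d); hsv=cv2.cvtColor(p,cv2.COLOR_BGR2HSV).astype(int); H,Sa,V=hsv[...,0],hsv[...,1],hsv[...,2]; z=P[...,2]
    def box(b): B=np.zeros((480,640),bool); B[b[2]:b[3],b[0]:b[1]]=1; return B
    Q=P@Rk; m=box(G[n])&(Sa>80)&(V<150)&(z>.045)
    print(n,"rack face n:",np.median(Q[m][:,2]))
    m&=abs(Q[...,2]-np.median(Q[m][:,2]))<.005
    m=cv2.morphologyEx(m.astype(np.uint8),cv2.MORPH_OPEN,np.ones((3,3)))
    k,l,st,c=cv2.connectedComponentsWithStats(m)
    for i in range(1,k):
        if st[i,4]<150: continue
        q=Q[l==i]; r=cv2.minAreaRect((q[:,:2]*1000).astype(np.float32)); n0=np.median(q[:,2])
        # plane fit for normal
        A=np.c_[q[:,:2]-q[:,:2].mean(0),np.ones(len(q))]; co=np.linalg.lstsq(A,q[:,2],rcond=None)[0]
        e,w=np.linalg.eigh(np.cov(q[:,:2].T)); 
        print("slat face ctr",Rk@np.r_[np.array(r[0])/1000,n0],"size",np.round(r[1],1),"ang",round(r[2],1),"pca yaw corr",np.arctan2(-w[0,1],w[1,1]),"tilt",co[:2])
    # stand
    B=box(S[n]); m=B&(Sa>80)
    for nm,lo,hi in (("L3",.045,.056),("L2",.0335,.0435)):
        mm=cv2.morphologyEx((m&(z>lo)&(z<hi)).astype(np.uint8),cv2.MORPH_OPEN,np.ones((3,3)))
        k,l,st,c=cv2.connectedComponentsWithStats(mm)
        for i in range(1,k):
            if st[i,4]<100: continue
            q=P[l==i]; r=cv2.minAreaRect((q[:,:2]*1000).astype(np.float32)); print(nm,"z",np.median(q[:,2]),[np.round(x,1) for x in r])
    m=B&(Sa<45)&(V>120)|(B&(Sa>80)) if 0 else B&(z>.003)&(z<.02)
    mm=(B&(H>75)&(H<125)&(Sa>12)&(V>110)).astype(np.uint8); mm=cv2.morphologyEx(mm,cv2.MORPH_OPEN,np.ones((3,3)))
    q=plane(n,np.argwhere(mm)[:,::-1],.006); q=q[:,:2]*1000; r=cv2.minAreaRect(q.astype(np.float32)); print("plate",mm.sum(),[np.round(x,1) for x in r])
E
```

```text
top rack face n: -0.21337662945078256
slat face ctr [ 0.5646 -0.1675  0.1541] size [ 32.5 146.2] ang 0.3 pca yaw corr 0.007501968165527737 tilt [ 0.0059 -0.0023]
slat face ctr [ 0.5194 -0.1839  0.1108] size [ 34.3 146.1] ang 0.1 pca yaw corr 0.004393231958030469 tilt [-0.0066 -0.0057]
slat face ctr [ 0.4756 -0.1999  0.0689] size [ 30.7 146.7] ang 0.2 pca yaw corr -0.005528371257496529 tilt [-0.0165 -0.0014]
L3 z 0.05124555184796398 [array([504. , 123.6]), array([ 30.9, 140.4]), np.float64(13.8)]
L2 z 0.039321999727514156 [array([574.3,  99.1]), array([90.4, 29.3]), np.float64(11.9)]
L2 z 0.03902059097072241 [array([554.2, 186.1]), array([92.3, 28.5]), np.float64(14.0)]Traceback (most recent call last):
  File "<stdin>", line 31, in <module>
  File "h.py", line 14, in plane
    o,r=rays(n,uv); return o+r*((z-o[2])/r[:,2])[:,None]
        ~~~~^^^^^^
  File "h.py", line 8, in rays
    p=cv2.undistortPoints(uv[:,None],K,np.array([k,0,0,0.]))[:,0]
      ~~~~~~~~~~~~~~~~~~~^^^^^^^^^^^^^^^^^^^^^^^^^^^^^^^^^^^
cv2.error: OpenCV(4.12.0) /io/opencv/modules/calib3d/src/undistort.dispatch.cpp:347: error: (-215:Assertion failed) CV_IS_MAT(_src) && CV_IS_MAT(_dst) && (_src->rows == 1 || _src->cols == 1) && (_dst->rows == 1 || _dst->cols == 1) && _src->cols + _src->rows - 1 == _dst->rows + _dst->cols - 1 && (CV_MAT_TYPE(_src->type) == CV_32FC2 || CV_MAT_TYPE(_src->type) == CV_64FC2) && (CV_MAT_TYPE(_dst->type) == CV_32FC2 || CV_MAT_TYPE(_dst->type) == CV_64FC2) in function 'cvUndistortPointsInternal'
```

```bash
python3 - <<'E'
from h import *
np.set_printoptions(precision=4,suppress=True)
Rk=R.from_euler("z",.3).as_matrix()@np.array([[.743,0,-.669],[0,1,0],[.669,0,.743]])
G={"top":(300,410,215,315),"side":(300,400,170,250)}; S={"top":(190,285,215,310),"side":(280,405,290,402)}
for n in G:
    p=cv2.imread(f"pics/{n}0.png"); d=np.load(f"{n}0.npy"); P=cloud(n,d); hsv=cv2.cvtColor(p,cv2.COLOR_BGR2HSV).astype(int); H,Sa,V=hsv[...,0],hsv[...,1],hsv[...,2]; z=P[...,2]
    def box(b): B=np.zeros((480,640),bool); B[b[2]:b[3],b[0]:b[1]]=1; return B
    B=box(S[n])
    if n=="side":
        Q=P@Rk; m=box(G[n])&(Sa>80)&(V<150)&(z>.045); nm=np.median(Q[m][:,2]); m&=abs(Q[...,2]-nm)<.005
        k,l,st,c=cv2.connectedComponentsWithStats(cv2.morphologyEx(m.astype(np.uint8),cv2.MORPH_OPEN,np.ones((2,2))))
        for i in range(1,k):
            if st[i,4]<150: continue
            q=Q[l==i]; r=cv2.minAreaRect((q[:,:2]*1000).astype(np.float32)); print("slat",Rk@np.r_[np.array(r[0])/1000,np.median(q[:,2])],np.round(r[1],1),round(r[2],1))
        for nm,lo,hi in (("L3",.045,.056),("L2",.0335,.0435)):
            k,l,st,c=cv2.connectedComponentsWithStats(cv2.morphologyEx((B&(Sa>80)&(z>lo)&(z<hi)).astype(np.uint8),cv2.MORPH_OPEN,np.ones((3,3))))
            for i in range(1,k):
                if st[i,4]<100: continue
                q=P[l==i]; r=cv2.minAreaRect((q[:,:2]*1000).astype(np.float32)); print(nm,np.median(q[:,2]),[np.round(x,1) for x in r])
    b=p.astype(int); m=B&(b[...,0]-b[...,2]>2)&(V>100)&(z<.02)
    k,l,st,c=cv2.connectedComponentsWithStats(cv2.morphologyEx(m.astype(np.uint8),cv2.MORPH_OPEN,np.ones((2,2)))); 
    big=np.isin(l,[i for i in range(1,k) if st[i,4]>20]); print("plate px",big.sum(),"z",np.median(z[big]))
    q=plane(n,np.argwhere(big)[:,::-1].copy().astype(float),.006)[:,:2]*1000; print("plate",[np.round(x,1) for x in cv2.minAreaRect(q.astype(np.float32))])
E
```

```text
plate px 1521 z 0.0072751299481734755
plate [array([543.2, 135.6]), array([171.8, 171.8]), np.float64(13.6)]
slat [0.6426 0.3198 0.3494] [1203.4  104. ] 55.2
slat [ 0.4953 -0.1752  0.091 ] [139.3 114.1] 76.8
slat [ 0.4521 -0.1972  0.0479] [138.4  83.9] 89.7
L3 0.04901902074342873 [array([501.9, 128.5]), array([ 30.7, 130.1]), np.float64(13.1)]
L2 0.036746213936069805 [array([571.2, 100.1]), array([93.9, 32.5]), np.float64(13.9)]
L2 0.0372107587811934 [array([550.1, 187.3]), array([92.4, 31.3]), np.float64(12.9)]
plate px 2456 z 0.005043841173317187
plate [array([543.2, 144.3]), array([173.9, 174.2]), np.float64(13.1)]
```

```bash
python3 - <<'E'
from h import *
np.set_printoptions(precision=4,suppress=True)
uv=np.array([(297.3,309),(364.5,298),(311.8,364.2),(384.5,352.)]); q=plane("side",uv,.077); print(q, q.mean(0))
d=np.load("side0.npy");P=cloud("side",d)
# points higher than the pile near the stand = rods, upper parts; both views
for n,b in (("side",(285,395,290,385)),("top",(190,285,215,310))):
    P=cloud(n,np.load(f"{n}0.npy")); B=np.zeros((480,640),bool);B[b[2]:b[3],b[0]:b[1]]=1
    m=B&(P[...,2]>.058)&(P[...,2]<.085); k,l,st,c=cv2.connectedComponentsWithStats(m.astype(np.uint8),connectivity=8)
    for i in range(1,k):
        if st[i,4]>1: print(n,st[i,4],c[i].round(1),np.median(P[l==i],0))
    im=cv2.imread(f"pics/{n}0.png")[b[2]:b[3],b[0]:b[1]]; cv2.imwrite(f"pics/rod_{n}.png",cv2.resize(im,None,fx=4,fy=4,interpolation=3))
a,c=cv2.imread("pics/rod_side.png"),cv2.imread("pics/rod_top.png"); h=max(a.shape[0],c.shape[0]); f=lambda x:np.pad(x,((0,h-x.shape[0]),(0,0),(0,0)))
cv2.imwrite("pics/rods.png",np.hstack([f(a),f(c)])[:, :800]); print(a.shape,c.shape)
E
```

```text
[[0.6252 0.0947 0.077 ]
 [0.4953 0.0663 0.077 ]
 [0.5944 0.2209 0.077 ]
 [0.4663 0.1949 0.077 ]] [0.5453 0.1442 0.077 ]
side 23 [364. 299.] [0.4957 0.0618 0.0692]
side 25 [297.6 310.6] [0.6246 0.0917 0.0688]
side 26 [384.2 352.7] [0.4662 0.1908 0.0711]
side 31 [311.6 367. ] [0.5944 0.2207 0.0694]
top 7 [253. 227.] [0.6253 0.0874 0.0754]
top 12 [202.2 239.8] [0.5956 0.2157 0.0742]
top 7 [264.9 278.1] [0.4964 0.0574 0.0747]
top 9 [213.2 291.4] [0.4667 0.1847 0.0764]
(380, 440, 3) (380, 380, 3)
```

View pics/rods.png

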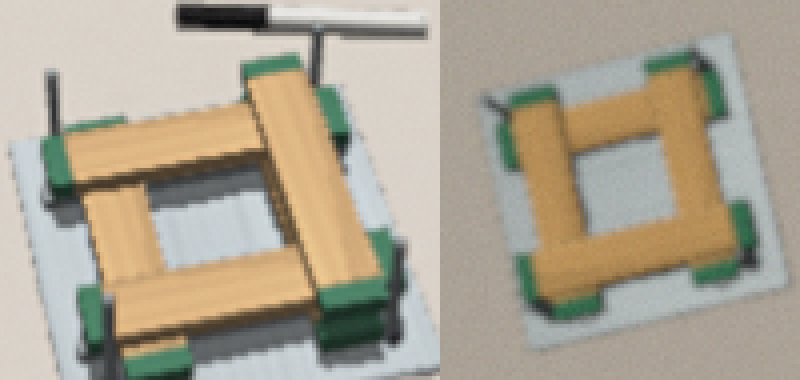

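The crops show all four rods: side view at (297,310), (364,299), (384,353) and (312,367). Both views agree on a stand centre near (0.545, 0.139) and a yaw of 0.231. Now I'll write the move helper.

```bash
cat > g.py <<'E'
import sys,numpy as np
from h import *
np.set_printoptions(precision=2,suppress=True)
def rot(y,z): y=np.array(y,float);z=np.array(z,float);y/=np.linalg.norm(y);z/=np.linalg.norm(z); return np.c_[np.cross(y,z),y,z]
cr,sr=np.cos(.30),np.sin(.30); n=np.array([-.669*cr,-.669*sr,.743]); up=np.array([.743*cr,.743*sr,.669])
face={"c":[.5642,-.1651,.1524],"b":[.5190,-.1815,.1093],"a":[.4752,-.1975,.0669]}
C=np.array([.545,.1387,0]); cs,ss=np.cos(.231),np.sin(.231); X=np.array([cs,ss,0]);Y=np.array([-ss,cs,0]); D=np.array([0,0,-1.])
def target(k,h):   # h: distance back from the grasp pose, m ; TCP 18 mm beyond slat centre
    if k in face: return np.array(face[k])-n*.024+n*h, up, -n
    p,cl={"3":(C+.045*X,X),"4m":(C-.045*Y,Y),"4p":(C+.045*Y,Y)}[k]
    return p+np.array([0,0,(.044 if k=="3" else .056)-.018+h]),cl,D
if __name__=="__main__":
    s=ctrl.get_state(); R0=R.from_quat(s["tcp_rot"]).as_matrix(); print("t",s["time"],"pos",s["eef_pos"].round(4),"q",s["qpos"],"F",s["contact_force"],"open",round(s["opening"],3),"ff",round(s["finger_force"],1))
    for a in sys.argv[1:]:
        k,h=a.split(","); p,y,z=target(k,float(h)/1000)
        for sg in (1,-1):
            rv=R.from_matrix(R0.T@rot(sg*np.array(y),z)).as_rotvec()
            print(a,"sg",sg,"world",p.round(3),"cm",(R0.T@(p-s["eef_pos"])*100).round(2),"rv",rv.round(3),"deg",np.degrees(np.linalg.norm(rv)).round(1))
E
python3 g.py c,120
```

```text
t 0.1 pos [ 0.25 -0.63  0.23] q [-1.34  0.29  1.58 -0.    1.28 -0.15] F [ 0.39  0.12 -0.28] open 1.0 ff 0.0
c,120 sg 1 world [ 0.5  -0.18  0.22] cm [ 39.97 -31.82   0.71] rv [-0.59  0.54 -1.42] deg 93.6
c,120 sg -1 world [ 0.5  -0.18  0.22] cm [ 39.97 -31.82   0.71] rv [0.56 0.6  1.56] deg 101.2
```

```bash
python3 -m crank '[[40,-31.8,0,-0.59,0.54,-1.42],[40,-31.8,0,-0.59,0.54,-1.42],[40,-31.8,0,-0.59,0.54,-1.42],[40,-31.8,0,-0.59,0.54,-1.42],[40,-31.8,0,-0.59,0.54,-1.42],[40,-31.8,0,-0.59,0.54,-1.42],[40,-31.8,0,-0.59,0.54,-1.42],[40,-31.8,0,-0.59,0.54,-1.42],[40,-31.8,0,-0.59,0.54,-1.42],[40,-31.8,0,-0.59,0.54,-1.42]]' 0.62 40; python3 g.py c,120
```

```text
time: 1.1
eef_pos: [0.4981, -0.1922, 0.2311]
tcp_rot: [0.605, 0.722, 0.269, 0.201]
contact_force: [0.6, 0.0, -0.1]
opening: 0.62
finger_force: 0.0
t 1.1 pos [ 0.5  -0.19  0.23] q [-0.83 -0.27  2.24  0.75  0.94 -1.39] F [ 0.65  0.04 -0.13] open 0.62 ff 0.0
c,120 sg 1 world [ 0.5  -0.18  0.22] cm [ 0.68 -0.    0.98] rv [-0.05  0.05 -0.11] deg 7.3
c,120 sg -1 world [ 0.5  -0.18  0.22] cm [ 0.68 -0.    0.98] rv [0.07 0.07 3.03] deg 173.8
```

```bash
python3 -m crank '[[0.7,0,1,-0.05,0.05,-0.11],[0.7,0,1,-0.05,0.05,-0.11],[0.7,0,1,-0.05,0.05,-0.11]]'; python3 g.py c,40 c,0
```

```text
time: 1.4
eef_pos: [0.5024, -0.1863, 0.2234]
tcp_rot: [0.557, 0.75, 0.289, 0.211]
contact_force: [0.4, -0.9, -0.2]
opening: 0.617
finger_force: 0.0
t 1.4 pos [ 0.5  -0.19  0.22] q [-0.85 -0.24  2.25  0.83  0.97 -1.57] F [ 0.44 -0.87 -0.18] open 0.617 ff 0.0
c,40 sg 1 world [ 0.55 -0.17  0.16] cm [0.18 0.11 8.04] rv [-0.   -0.   -0.01] deg 0.4
c,40 sg -1 world [ 0.55 -0.17  0.16] cm [0.18 0.11 8.04] rv [-0.    0.    3.13] deg 179.6
c,0 sg 1 world [ 0.58 -0.16  0.14] cm [ 0.18  0.11 12.04] rv [-0.   -0.   -0.01] deg 0.4
c,0 sg -1 world [ 0.58 -0.16  0.14] cm [ 0.18  0.11 12.04] rv [-0.    0.    3.13] deg 179.6
```

```bash
python3 -m crank '[[0.2,0.1,4,0,0,-0.01],[0.2,0.1,8,0,0,-0.01],[0.2,0.1,8,0,0,-0.01]]'; python3 g.py c,0; python3 - <<'E'
from h import *
p,_=ctrl.read_camera("side"); q,_=ctrl.read_camera("top")
a=cv2.resize(p[150:290,280:420],None,fx=2.8,fy=2.8); b=cv2.resize(q[190:330,280:420],None,fx=2.8,fy=2.8); cv2.imwrite("pics/pre.png",np.hstack([a,b]))
E
```

```text
time: 1.7
eef_pos: [0.5533, -0.1667, 0.1605]
tcp_rot: [0.553, 0.753, 0.289, 0.209]
contact_force: [-0.9, 0.8, 0.0]
opening: 0.623
finger_force: 0.0
t 1.7 pos [ 0.55 -0.17  0.16] q [-0.73 -0.05  2.22  0.93  0.8  -1.64] F [-0.94  0.82  0.02] open 0.623 ff 0.0
c,0 sg 1 world [ 0.58 -0.16  0.14] cm [-0.19  0.28  3.73] rv [-0.01 -0.01  0.  ] deg 0.5
c,0 sg -1 world [ 0.58 -0.16  0.14] cm [-0.19  0.28  3.73] rv [ 0.01 -0.01 -3.14] deg 179.9
```

View pics/pre.png

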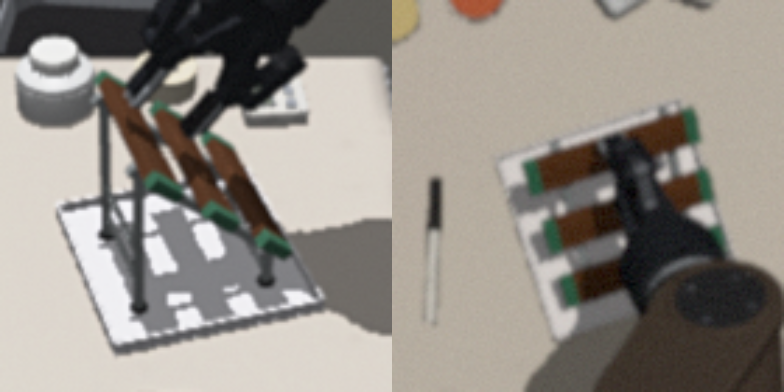

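The two fingers straddle the highest slat near its middle: side crop (130,95) and (195,130), top crop (610,150). It's safe to descend and grip.

```bash
python3 -m crank '[[-0.2,0.3,2,0,0,0],[-0.2,0.3,3.7,0,0,0],[-0.2,0.3,3.7,0,0,0]]' && python3 g.py c,0
```

```text
time: 2.1
eef_pos: [0.5805, -0.1626, 0.1406]
tcp_rot: [0.551, 0.753, 0.288, 0.214]
contact_force: [-0.7, 0.0, 0.0]
opening: 0.622
finger_force: 0.0
t 2.1 pos [ 0.58 -0.16  0.14] q [-0.68  0.03  2.18  0.98  0.74 -1.68] F [-0.74  0.04  0.03] open 0.622 ff 0.0
c,0 sg 1 world [ 0.58 -0.16  0.14] cm [ 0.24 -0.42  0.43] rv [ 0.   -0.    0.01] deg 0.4
c,0 sg -1 world [ 0.58 -0.16  0.14] cm [ 0.24 -0.42  0.43] rv [ 0.    0.   -3.13] deg 179.6
```

```bash
python3 -m crank '[[0.2,-0.3,0.3,0,0,0],[0.2,-0.3,0.3,0,0,0],[0.2,-0.3,0.3,0,0,0]]' && python3 g.py c,0
```

```text
time: 2.4
eef_pos: [0.5793, -0.1604, 0.1364]
tcp_rot: [0.551, 0.753, 0.289, 0.214]
contact_force: [1.0, -0.4, -0.5]
opening: 0.621
finger_force: 0.0
t 2.4 pos [ 0.58 -0.16  0.14] q [-0.68  0.03  2.19  0.99  0.73 -1.69] F [ 0.96 -0.44 -0.48] open 0.621 ff 0.0
c,0 sg 1 world [ 0.58 -0.16  0.14] cm [ 0.   -0.11  0.15] rv [ 0.   -0.    0.01] deg 0.4
c,0 sg -1 world [ 0.58 -0.16  0.14] cm [ 0.   -0.11  0.15] rv [ 0.    0.   -3.13] deg 179.6
```

```bash
python3 -m crank '[[0,-0.1,0.1,0,0,0],[0,-0.1,0.1,0,0,0],[0,-0.1,0.1,0,0,0],[0,-0.1,0.1,0,0,0],[0,-0.1,0.1,0,0,0],[0,-0.1,0.1,0,0,0]]' 0.2 40 && python3 g.py c,0
```

```text
time: 3.0
eef_pos: [0.5793, -0.1602, 0.1344]
tcp_rot: [0.551, 0.753, 0.289, 0.213]
contact_force: [-6.0, -1.3, 4.9]
opening: 0.344
finger_force: 39.3
t 3.0 pos [ 0.58 -0.16  0.13] q [-0.68  0.04  2.19  0.99  0.73 -1.69] F [-6.02 -1.28  4.94] open 0.344 ff 39.3
c,0 sg 1 world [ 0.58 -0.16  0.14] cm [-0.03  0.02  0.  ] rv [ 0.   -0.    0.01] deg 0.4
c,0 sg -1 world [ 0.58 -0.16  0.14] cm [-0.03  0.02  0.  ] rv [ 0.    0.   -3.13] deg 179.6
```

```bash
python3 -m crank '[[0,0,-1,0,0,0],[0,0,-4,0,0,0],[0,0,-8,0,0,0],[0,0,-8,0,0,0]]' && python3 g.py 3,80
```

```text
time: 3.4
eef_pos: [0.5285, -0.1781, 0.1983]
tcp_rot: [0.551, 0.753, 0.288, 0.217]
contact_force: [0.7, -0.7, -0.3]
opening: 0.341
finger_force: 39.9
t 3.4 pos [ 0.53 -0.18  0.2 ] q [-0.79 -0.16  2.24  0.88  0.88 -1.61] F [ 0.72 -0.7  -0.28] open 0.341 ff 39.9
3,80 sg 1 world [0.59 0.15 0.11] cm [29.5   5.5  17.06] rv [ 0.74 -0.02  0.07] deg 42.5
3,80 sg -1 world [0.59 0.15 0.11] cm [29.5   5.5  17.06] rv [ 0.03  1.11 -2.86] deg 175.9
```

```bash
python3 -m crank '[[29.5,5.5,17,0.74,-0.02,0.07],[29.5,5.5,17,0.74,-0.02,0.07],[29.5,5.5,17,0.74,-0.02,0.07],[29.5,5.5,17,0.74,-0.02,0.07],[29.5,5.5,17,0.74,-0.02,0.07],[29.5,5.5,17,0.74,-0.02,0.07],[29.5,5.5,17,0.74,-0.02,0.07],[29.5,5.5,17,0.74,-0.02,0.07],[29.5,5.5,17,0.74,-0.02,0.07],[29.5,5.5,17,0.74,-0.02,0.07]]' && python3 g.py 3,80
```

```text
time: 4.4
eef_pos: [0.5859, 0.1533, 0.1015]
tcp_rot: [0.618, 0.786, -0.003, -0.004]
contact_force: [-0.7, -0.4, 0.5]
opening: 0.341
finger_force: 39.9
t 4.4 pos [0.59 0.15 0.1 ] q [ 0.09  0.28  1.84  0.    1.03 -0.15] F [-0.71 -0.43  0.46] open 0.341 ff 39.9
3,80 sg 1 world [0.59 0.15 0.11] cm [-0.49  0.17 -0.46] rv [-0.01 -0.    0.01] deg 0.7
3,80 sg -1 world [0.59 0.15 0.11] cm [-0.49  0.17 -0.46] rv [ 0.01 -0.01 -3.13] deg 179.6
```

```bash
python3 -m crank '[[-0.3,0.1,-0.1,-0.01,0,0.01],[-0.3,0.1,-0.1,-0.01,0,0.01],[-0.3,0.1,-0.1,-0.01,0,0.01],[-0.3,0.1,-0.1,-0.01,0,0.01]]' && python3 g.py 3,80 3,0 && python3 - <<'E'
from h import *
p,_=ctrl.read_camera("side"); q,d=ctrl.read_camera("top")
a=cv2.resize(p[270:400,270:400],None,fx=3,fy=3); b=cv2.resize(q[200:330,180:310],None,fx=3,fy=3); cv2.imwrite("pics/hold.png",np.hstack([a,b]))
h=cv2.cvtColor(p,cv2.COLOR_BGR2HSV).astype(int);
E
```

```text
time: 4.8
eef_pos: [0.5889, 0.148, 0.1047]
tcp_rot: [0.624, 0.782, 0.003, 0.0]
contact_force: [-0.2, -0.4, 0.4]
opening: 0.345
finger_force: 39.9
t 4.8 pos [0.59 0.15 0.1 ] q [ 0.08  0.27  1.84  0.    1.02 -0.15] F [-0.21 -0.39  0.38] open 0.345 ff 39.9
3,80 sg 1 world [0.59 0.15 0.11] cm [ 0.1   0.02 -0.13] rv [ 0.   -0.   -0.01] deg 0.5
3,80 sg -1 world [0.59 0.15 0.11] cm [ 0.1   0.02 -0.13] rv [-0.01 -0.01  3.13] deg 179.6
3,0 sg 1 world [0.59 0.15 0.03] cm [ 0.07 -0.02  7.87] rv [ 0.   -0.   -0.01] deg 0.5
3,0 sg -1 world [0.59 0.15 0.03] cm [ 0.07 -0.02  7.87] rv [-0.01 -0.01  3.13] deg 179.6
```

View pics/hold.png

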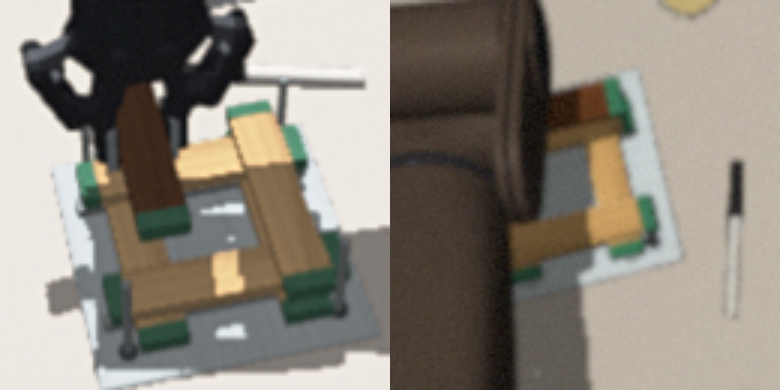

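The side crop shows the dark slat held level over the free far-side place, with its near green end at (162,222). The top crop shows its other end at (615,100). I'll check its position in the hand along its length and its height.

```bash
cat > held.py <<'E'
from h import *
np.set_printoptions(precision=4,suppress=True)
s=ctrl.get_state(); R0=R.from_quat(s["tcp_rot"]).as_matrix()
off={"top":np.array([0,.0024,-.0012]),"side":np.array([0,-.0024,.0012])}
for n in ("side","top"):
    p,d=ctrl.read_camera(n); P=(cloud(n,d)+off[n]-s["eef_pos"])@R0; h=cv2.cvtColor(p,cv2.COLOR_BGR2HSV).astype(int)
    m=(h[...,1]>80)&(h[...,2]<190)&(abs(P[...,0])<.1)&(abs(P[...,1])<.022)&(P[...,2]<-.019)&(P[...,2]>-.034)
    q=P[m]; print(n,m.sum(),"x",np.percentile(q[:,0],[1,99]),"y",np.percentile(q[:,1],[3,50,97]),"face z",np.median(q[:,2]), "yaw slope",np.polyfit(q[:,0],q[:,1],1)[0],"z slope",np.polyfit(q[:,0],q[:,2],1)[0])
E
python3 held.py
```

```text
side 751 x [-0.0342  0.0712] y [-0.0154 -0.0024  0.0121] face z -0.024394851490350564 yaw slope 0.04582639953101693 z slope 0.004265067233130307
top 267 x [-0.0754 -0.016 ] y [-0.0147 -0.003   0.0105] face z -0.024605402373561316 yaw slope -0.034618451337579396 z slope 0.011566120966922652
```

```bash
python3 -m crank '[[0.1,0.1,3,0,0,-0.01],[0.1,0.1,5.5,0,0,-0.01],[0.1,0.1,7,0,0,-0.01],[0.1,0.1,7.4,0,0,-0.01],[0.1,0.1,7.4,0,0,-0.01]]' && python3 g.py 3,0
```

```text
time: 5.5
eef_pos: [0.5894, 0.1506, 0.0298]
tcp_rot: [0.619, 0.785, 0.002, -0.001]
contact_force: [-0.1, 0.3, -1.0]
opening: 0.341
finger_force: 39.9
t 5.5 pos [0.59 0.15 0.03] q [ 0.08  0.38  1.86  0.    0.9  -0.16] F [-0.1   0.34 -1.01] open 0.341 ff 39.9
3,0 sg 1 world [0.59 0.15 0.03] cm [-0.14 -0.09  0.38] rv [ 0. -0.  0.] deg 0.4
3,0 sg -1 world [0.59 0.15 0.03] cm [-0.14 -0.09  0.38] rv [ 0.01  0.   -3.14] deg 179.7
```

```bash
python3 -m crank '[[-0.1,0,0.2,0,0,0],[-0.1,0,0.3,0,0,0],[-0.1,0,0.4,0,0,0],[-0.1,0,0.4,0,0,0]]' && python3 g.py 3,0
```

```text
time: 5.9
eef_pos: [0.59, 0.1497, 0.0266]
tcp_rot: [0.619, 0.785, 0.003, 0.0]
contact_force: [-0.4, -0.5, -1.4]
opening: 0.341
finger_force: 39.9
t 5.9 pos [0.59 0.15 0.03] q [ 0.08  0.38  1.86  0.    0.89 -0.16] F [-0.4  -0.5  -1.39] open 0.341 ff 39.9
3,0 sg 1 world [0.59 0.15 0.03] cm [-0.04 -0.14  0.06] rv [ 0.   -0.    0.01] deg 0.4
3,0 sg -1 world [0.59 0.15 0.03] cm [-0.04 -0.14  0.06] rv [ 0.01  0.01 -3.14] deg 179.7
```

```bash
python3 -m crank '[[0,0,0.1,0,0,0],[0,0,0.2,0,0,0],[0,0,0.2,0,0,0]]' && python3 g.py 3,0
```

```text
time: 6.2
eef_pos: [0.5902, 0.1497, 0.0255]
tcp_rot: [0.619, 0.785, 0.002, -0.0]
contact_force: [-2.2, -0.5, 6.0]
opening: 0.336
finger_force: 43.2
t 6.2 pos [0.59 0.15 0.03] q [ 0.08  0.39  1.86  0.    0.89 -0.16] F [-2.23 -0.47  5.98] open 0.336 ff 43.2
3,0 sg 1 world [0.59 0.15 0.03] cm [-0.04 -0.16 -0.05] rv [ 0.   -0.    0.01] deg 0.4
3,0 sg -1 world [0.59 0.15 0.03] cm [-0.04 -0.16 -0.05] rv [ 0.01  0.01 -3.14] deg 179.7
```

Contact at 6 N, so it's seated. Releasing and lifting off.

```bash
python3 -m crank '[[0,0,0,0,0,0],[0,0,0,0,0,0],[0,0,0,0,0,0],[0,0,0,0,0,0],[0,0,-2,0,0,0],[0,0,-6,0,0,0],[0,0,-11,0,0,0],[0,0,-15,0,0,0],[0,0,-15,0,0,0]]' 0.6 && python3 g.py b,120
```

```text
time: 7.1
eef_pos: [0.5937, 0.1495, 0.1825]
tcp_rot: [0.619, 0.785, 0.007, 0.005]
contact_force: [0.5, -0.5, 0.7]
opening: 0.597
finger_force: 0.0
t 7.1 pos [0.59 0.15 0.18] q [ 0.08  0.18  1.79  0.    1.15 -0.16] F [ 0.5  -0.51  0.74] open 0.597 ff 0.0
b,120 sg 1 world [ 0.46 -0.2   0.18] cm [-30.85 -21.41  -0.22] rv [-0.71  0.02 -0.06] deg 41.1
b,120 sg -1 world [ 0.46 -0.2   0.18] cm [-30.85 -21.41  -0.22] rv [0.04 1.08 2.89] deg 176.6
```

```bash
python3 -m crank '[[-30.9,-21.4,-0.3,-0.71,0.02,-0.06],[-30.9,-21.4,-0.3,-0.71,0.02,-0.06],[-30.9,-21.4,-0.3,-0.71,0.02,-0.06],[-30.9,-21.4,-0.3,-0.71,0.02,-0.06],[-30.9,-21.4,-0.3,-0.71,0.02,-0.06],[-30.9,-21.4,-0.3,-0.71,0.02,-0.06],[-30.9,-21.4,-0.3,-0.71,0.02,-0.06],[-30.9,-21.4,-0.3,-0.71,0.02,-0.06],[-30.9,-21.4,-0.3,-0.71,0.02,-0.06],[-30.9,-21.4,-0.3,-0.71,0.02,-0.06]]' && python3 g.py b,120 b,30 && python3 - <<'E'
from h import *
p,d=ctrl.read_camera("side"); P=cloud("side",d)+[0,-.0024,.0012]
h=cv2.cvtColor(p,cv2.COLOR_BGR2HSV).astype(int); C=np.array([.545,.1387,0]); c,s=np.cos(.231),np.sin(.231)
L=(P-C)@np.array([[c,-s,0],[s,c,0],[0,0,1]])
m=(h[...,1]>80)&(L[...,2]>.046)&(L[...,2]<.054)&(abs(L[...,1])<.085)
for lo,hi in((-.07,-.02),(.02,.07)):
    q=L[m&(L[...,0]>lo)&(L[...,0]<hi)]; print(len(q),[np.round(x,1) for x in cv2.minAreaRect((q[:,:2]*1000).astype(np.float32))],np.median(q[:,2]).round(4),np.percentile(q[:,0],[3,97]).round(4))
cv2.imwrite("pics/after1.png",cv2.resize(p[170:400,270:410],None,fx=2.5,fy=2.5))
E
```

```text
time: 8.1
eef_pos: [0.4521, -0.2069, 0.1757]
tcp_rot: [0.56, 0.751, 0.279, 0.209]
contact_force: [0.9, 0.1, 0.2]
opening: 0.602
finger_force: 0.0
t 8.1 pos [ 0.45 -0.21  0.18] q [-0.97 -0.25  2.35  0.84  0.98 -1.73] F [0.86 0.05 0.24] open 0.602 ff 0.0
b,120 sg 1 world [ 0.46 -0.2   0.18] cm [0.46 0.86 0.09] rv [-0.02  0.01 -0.01] deg 1.3
b,120 sg -1 world [ 0.46 -0.2   0.18] cm [0.46 0.86 0.09] rv [0.01 0.03 3.13] deg 179.5
b,30 sg 1 world [ 0.52 -0.18  0.11] cm [0.53 1.04 9.09] rv [-0.02  0.01 -0.01] deg 1.3
b,30 sg -1 world [ 0.52 -0.18  0.11] cm [0.53 1.04 9.09] rv [0.01 0.03 3.13] deg 179.5
964 [array([-44.6,  -0.2]), array([150.1,  30.9]), np.float64(89.7)] 0.0502 [-0.0586 -0.0303]
990 [array([44.7, -3.4]), array([152.1,  30.1]), np.float64(89.7)] 0.0501 [0.0312 0.0589]
```

View pics/after1.png

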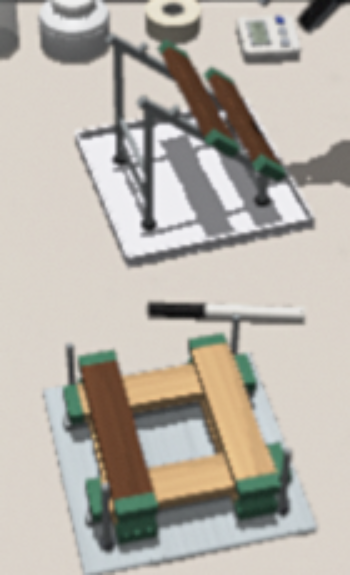

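The dark slat lies flat in its layer-3 place (after1.png, 115,430), measured at (44.7, -3.4) mm in the stand frame. Two slats are left on the rack.

```bash
python3 -m crank '[[0.5,0.9,2,-0.02,0.01,-0.01],[0.5,0.9,5.5,-0.02,0.01,-0.01],[0.5,0.9,8,-0.02,0.01,-0.01],[0.5,0.9,8,-0.02,0.01,-0.01],[0.5,0.9,8,-0.02,0.01,-0.01]]' && python3 g.py b,0
```

```text
time: 8.65
eef_pos: [0.5084, -0.1772, 0.1202]
tcp_rot: [0.549, 0.755, 0.291, 0.209]
contact_force: [0.0, -0.1, 0.4]
opening: 0.601
finger_force: 0.0
t 8.65 pos [ 0.51 -0.18  0.12] q [-0.82 -0.06  2.31  0.99  0.82 -1.82] F [ 0.02 -0.07  0.43] open 0.601 ff 0.0
b,0 sg 1 world [ 0.53 -0.18  0.09] cm [-0.77 -0.07  3.79] rv [-0.   -0.01  0.01] deg 0.9
b,0 sg -1 world [ 0.53 -0.18  0.09] cm [-0.77 -0.07  3.79] rv [ 0.02 -0.   -3.13] deg 179.5
```

```bash
python3 -m crank '[[-0.6,-0.1,1.5,0,0,0.01],[-0.6,-0.1,3,0,0,0.01],[-0.6,-0.1,3.7,0,0,0.01],[-0.6,-0.1,3.7,0,0,0.01],[-0.6,-0.1,3.7,0,0,0.01]]' && python3 g.py b,0
```

```text
time: 9.15
eef_pos: [0.5332, -0.1776, 0.0935]
tcp_rot: [0.553, 0.752, 0.291, 0.21]
contact_force: [0.1, 0.7, -0.1]
opening: 0.598
finger_force: 0.0
t 9.15 pos [ 0.53 -0.18  0.09] q [-0.78  0.05  2.27  1.06  0.75 -1.87] F [ 0.12  0.72 -0.1 ] open 0.598 ff 0.0
b,0 sg 1 world [ 0.53 -0.18  0.09] cm [ 0.04 -0.03  0.24] rv [ 0.   -0.01 -0.  ] deg 0.5
b,0 sg -1 world [ 0.53 -0.18  0.09] cm [ 0.04 -0.03  0.24] rv [-0.01 -0.    3.14] deg 179.9
```

Good alignment; grip.

```bash
python3 -m crank '[[0,0,0.2,0,0,0],[0,0,0.2,0,0,0],[0,0,0.2,0,0,0],[0,0,0.2,0,0,0],[0,0,0.2,0,0,0],[0,0,0.2,0,0,0],[0,0,-0.8,0,0,0],[0,0,-4,0,0,0],[0,0,-8,0,0,0],[0,0,-8,0,0,0]]' 0.2 40 && python3 g.py 4p,80 4m,80
```

```text
time: 10.15
eef_pos: [0.4822, -0.1966, 0.1564]
tcp_rot: [0.553, 0.751, 0.29, 0.213]
contact_force: [0.4, -1.0, 0.1]
opening: 0.345
finger_force: 39.9
t 10.15 pos [ 0.48 -0.2   0.16] q [-0.9  -0.16  2.32  0.92  0.91 -1.77] F [ 0.41 -1.03  0.1 ] open 0.345 ff 39.9
4p,80 sg 1 world [0.54 0.18 0.12] cm [34.64  9.45 13.79] rv [ 0.59  0.55 -1.43] deg 93.9
4p,80 sg -1 world [0.54 0.18 0.12] cm [34.64  9.45 13.79] rv [ 0.56 -0.6   1.56] deg 101.0
4m,80 sg 1 world [0.56 0.1  0.12] cm [25.66  8.99 13.36] rv [ 0.59  0.55 -1.43] deg 93.9
4m,80 sg -1 world [0.56 0.1  0.12] cm [25.66  8.99 13.36] rv [ 0.56 -0.6   1.56] deg 101.0
```

```bash
python3 -m crank '[[34.6,11.5,11.6,0.59,0.55,-1.43],[34.6,11.5,11.6,0.59,0.55,-1.43],[34.6,11.5,11.6,0.59,0.55,-1.43],[34.6,11.5,11.6,0.59,0.55,-1.43],[34.6,11.5,11.6,0.59,0.55,-1.43],[34.6,11.5,11.6,0.59,0.55,-1.43],[34.6,11.5,11.6,0.59,0.55,-1.43],[34.6,11.5,11.6,0.59,0.55,-1.43],[34.6,11.5,11.6,0.59,0.55,-1.43],[34.6,11.5,11.6,0.59,0.55,-1.43]]' && python3 g.py 4p,80
```

```text
time: 11.15
eef_pos: [0.5336, 0.1866, 0.1449]
tcp_rot: [-0.06, 0.998, 0.03, 0.017]
contact_force: [-0.1, 0.1, -1.0]
opening: 0.343
finger_force: 39.9
t 11.15 pos [0.53 0.19 0.14] q [ 0.13  0.11  1.95  0.07  1.04 -1.59] F [-0.15  0.08 -1.03] open 0.343 ff 39.9
4p,80 sg 1 world [0.54 0.18 0.12] cm [ 0.04 -0.58  2.66] rv [ 0.06  0.04 -0.11] deg 7.5
4p,80 sg -1 world [0.54 0.18 0.12] cm [ 0.04 -0.58  2.66] rv [ 0.06 -0.09  3.03] deg 173.7
```

```bash
python3 -m crank '[[0,-0.4,1.5,0.06,0.04,-0.11],[0,-0.4,2.6,0.06,0.04,-0.11],[0,-0.4,2.6,0.06,0.04,-0.11],[0,-0.4,2.6,0.06,0.04,-0.11]]' && python3 g.py 4p,80 && python3 held.py
```

```text
time: 11.55
eef_pos: [0.5346, 0.1825, 0.1186]
tcp_rot: [-0.11, 0.994, -0.0, 0.001]
contact_force: [0.1, -0.5, -0.8]
opening: 0.346
finger_force: 39.9
t 11.55 pos [0.53 0.18 0.12] q [ 0.15  0.17  1.94 -0.    1.03 -1.64] F [ 0.06 -0.46 -0.81] open 0.346 ff 39.9
4p,80 sg 1 world [0.54 0.18 0.12] cm [-0.01 -0.    0.06] rv [-0.    0.   -0.01] deg 0.6
4p,80 sg -1 world [0.54 0.18 0.12] cm [-0.01 -0.    0.06] rv [0.   0.   3.13] deg 179.4
side 930 x [-0.0739  0.0716] y [-0.0154  0.0003  0.0135] face z -0.024198577057342782 yaw slope 0.0022692935849963074 z slope 0.008728918203503187
top 133 x [0.0106 0.0733] y [-0.0141 -0.0087  0.0007] face z -0.024761823656899492 yaw slope 0.10844895002312675 z slope -0.0026219575359801716
```

Held centred and level. Descending onto layer 3.

```bash
python3 -m crank '[[0,0,3,0,0,-0.01],[0,0,5.5,0,0,-0.01],[0,0,7,0,0,-0.01],[0,0,7.5,0,0,-0.01],[0,0,7.5,0,0,-0.01],[0,0,7.5,0,0,-0.01]]' && python3 g.py 4p,0
```

```text
time: 12.25
eef_pos: [0.537, 0.1828, 0.046]
tcp_rot: [-0.116, 0.993, -0.001, 0.003]
contact_force: [-0.8, -0.3, 0.1]
opening: 0.343
finger_force: 39.9
t 12.25 pos [0.54 0.18 0.05] q [ 0.15  0.27  1.97 -0.    0.89 -1.65] F [-0.76 -0.27  0.09] open 0.343 ff 39.9
4p,0 sg 1 world [0.54 0.18 0.04] cm [0.23 0.03 0.8 ] rv [-0.    0.01  0.  ] deg 0.4
4p,0 sg -1 world [0.54 0.18 0.04] cm [0.23 0.03 0.8 ] rv [-0.01 -0.   -3.14] deg 179.9
```

```bash
python3 -m crank '[[0.2,0,0.3,0,0,0],[0.2,0,0.5,0,0,0],[0.2,0,0.6,0,0,0],[0.2,0,0.7,0,0,0],[0.2,0,0.8,0,0,0],[0.2,0,0.9,0,0,0],[0.2,0,0.9,0,0,0]]' && python3 g.py 4p,0
```

```text
time: 12.95
eef_pos: [0.5341, 0.1823, 0.0378]
tcp_rot: [-0.116, 0.993, -0.001, 0.001]
contact_force: [-5.4, -1.3, 11.2]
opening: 0.34
finger_force: 41.3
t 12.95 pos [0.53 0.18 0.04] q [ 0.15  0.28  1.97 -0.    0.88 -1.65] F [-5.42 -1.29 11.22] open 0.34 ff 41.3
4p,0 sg 1 world [0.54 0.18 0.04] cm [-0.06  0.   -0.02] rv [-0.  0.  0.] deg 0.2
4p,0 sg -1 world [0.54 0.18 0.04] cm [-0.06  0.   -0.02] rv [-0.   -0.   -3.14] deg 179.9
```

```bash
python3 -m crank '[[0,0,-0.1,0,0,0],[0,0,-0.1,0,0,0],[0,0,-0.1,0,0,0],[0,0,-0.1,0,0,0],[0,0,-0.1,0,0,0],[0,0,-2,0,0,0],[0,0,-6,0,0,0],[0,0,-11,0,0,0],[0,0,-13,0,0,0],[0,0,-13,0,0,0]]' 0.6 && python3 g.py a,70 a,100
```

```text
time: 13.95
eef_pos: [0.5361, 0.1828, 0.1705]
tcp_rot: [-0.116, 0.993, -0.001, 0.007]
contact_force: [0.2, 0.2, -0.1]
opening: 0.597
finger_force: 0.0
t 13.95 pos [0.54 0.18 0.17] q [ 0.15  0.1   1.91 -0.    1.12 -1.65] F [ 0.16  0.2  -0.06] open 0.597 ff 0.0
a,70 sg 1 world [ 0.45 -0.21  0.1 ] cm [ 17.87 -35.79   6.8 ] rv [-0.58 -0.54  1.43] deg 93.8
a,70 sg -1 world [ 0.45 -0.21  0.1 ] cm [ 17.87 -35.79   6.8 ] rv [ 0.55 -0.59 -1.56] deg 100.5
a,100 sg 1 world [ 0.43 -0.21  0.12] cm [ 19.84 -35.93   4.54] rv [-0.58 -0.54  1.43] deg 93.8
a,100 sg -1 world [ 0.43 -0.21  0.12] cm [ 19.84 -35.93   4.54] rv [ 0.55 -0.59 -1.56] deg 100.5
```

```bash
python3 -m crank '[[18,-35.8,1,-0.58,-0.54,1.43],[18,-35.8,1,-0.58,-0.54,1.43],[18,-35.8,1,-0.58,-0.54,1.43],[18,-35.8,1,-0.58,-0.54,1.43],[18,-35.8,1,-0.58,-0.54,1.43],[18,-35.8,1,-0.58,-0.54,1.43],[18,-35.8,1,-0.58,-0.54,1.43],[18,-35.8,1,-0.58,-0.54,1.43],[18,-35.8,1,-0.58,-0.54,1.43],[18,-35.8,1,-0.58,-0.54,1.43]]' && python3 g.py a,70 && python3 - <<'E'
from h import *
p,d=ctrl.read_camera("side"); P=cloud("side",d)+[0,-.0024,.0012]
h=cv2.cvtColor(p,cv2.COLOR_BGR2HSV).astype(int); C=np.array([.545,.1387,0]); c,s=np.cos(.231),np.sin(.231)
L=(P-C)@np.array([[c,-s,0],[s,c,0],[0,0,1]])
m=(h[...,1]>80)&(L[...,2]>.058)&(L[...,2]<.066)&(abs(L[...,0])<.085)&(abs(L[...,1])<.07)
q=L[m]; print(len(q),[np.round(x,1) for x in cv2.minAreaRect((q[:,:2]*1000).astype(np.float32))],np.median(q[:,2]).round(4))
E
```

```text
time: 14.95
eef_pos: [0.4396, -0.2094, 0.1538]
tcp_rot: [0.511, 0.792, 0.268, 0.197]
contact_force: [-0.1, 0.7, 0.3]
opening: 0.599
finger_force: 0.0
t 14.95 pos [ 0.44 -0.21  0.15] q [-0.99 -0.2   2.34  0.81  1.01 -1.87] F [-0.12  0.66  0.25] open 0.599 ff 0.0
a,70 sg 1 world [ 0.45 -0.21  0.1 ] cm [ 0.21 -2.78  4.53] rv [-0.05 -0.04  0.11] deg 7.4
a,70 sg -1 world [ 0.45 -0.21  0.1 ] cm [ 0.21 -2.78  4.53] rv [ 0.07 -0.08 -3.03] deg 173.7
1086 [array([ 0.5, 43.2]), array([147.9,  33.4]), np.float64(0.1)] 0.0622
```

Second slat laid at (0.5, 43.2), flat at the right height. On to the last.

```bash
python3 -m crank '[[0.2,-2.6,3,-0.05,-0.04,0.11],[0.2,-2.6,4.4,-0.05,-0.04,0.11],[0.2,-2.6,4.4,-0.05,-0.04,0.11],[0.2,-2.6,4.4,-0.05,-0.04,0.11]]' && python3 g.py a,30 a,0
```

```text
time: 15.4
eef_pos: [0.4476, -0.2043, 0.1046]
tcp_rot: [0.549, 0.756, 0.287, 0.21]
contact_force: [0.1, -0.7, 0.2]
opening: 0.597
finger_force: 0.0
t 15.4 pos [ 0.45 -0.2   0.1 ] q [-0.99 -0.11  2.39  0.96  0.9  -1.95] F [ 0.11 -0.75  0.21] open 0.597 ff 0.0
a,30 sg 1 world [ 0.47 -0.2   0.07] cm [-0.19 -0.39  4.1 ] rv [-0.01 -0.01  0.01] deg 0.8
a,30 sg -1 world [ 0.47 -0.2   0.07] cm [-0.19 -0.39  4.1 ] rv [ 0.01 -0.01 -3.13] deg 179.3
a,0 sg 1 world [ 0.49 -0.19  0.05] cm [-0.21 -0.38  7.1 ] rv [-0.01 -0.01  0.01] deg 0.8
a,0 sg -1 world [ 0.49 -0.19  0.05] cm [-0.21 -0.38  7.1 ] rv [ 0.01 -0.01 -3.13] deg 179.3
```

```bash
python3 -m crank '[[-0.2,-0.3,2.5,-0.01,-0.01,0.01],[-0.2,-0.3,4,-0.01,-0.01,0.01],[-0.2,-0.3,4,-0.01,-0.01,0.01],[-0.2,-0.3,4,-0.01,-0.01,0.01]]' && python3 g.py a,0
```

```text
time: 15.8
eef_pos: [0.472, -0.1997, 0.0741]
tcp_rot: [0.553, 0.751, 0.289, 0.217]
contact_force: [-0.3, 0.4, 0.4]
opening: 0.602
finger_force: 0.0
t 15.8 pos [ 0.47 -0.2   0.07] q [-0.93  0.    2.37  1.07  0.81 -2.02] F [-0.28  0.4   0.43] open 0.602 ff 0.0
a,0 sg 1 world [ 0.49 -0.19  0.05] cm [ 0.13 -0.23  3.18] rv [0.01 0.01 0.  ] deg 0.5
a,0 sg -1 world [ 0.49 -0.19  0.05] cm [ 0.13 -0.23  3.18] rv [-0.01  0.01 -3.14] deg 179.8
```

```bash
python3 -m crank '[[0.1,-0.2,1.5,0,0,0],[0.1,-0.2,3.1,0,0,0],[0.1,-0.2,3.1,0,0,0],[0.1,-0.2,3.1,0,0,0]]' && python3 g.py a,0
```

```text
time: 16.2
eef_pos: [0.4899, -0.1932, 0.0498]
tcp_rot: [0.553, 0.75, 0.289, 0.217]
contact_force: [0.1, -0.9, 1.2]
opening: 0.601
finger_force: 0.0
t 16.2 pos [ 0.49 -0.19  0.05] q [-0.88  0.09  2.35  1.14  0.75 -2.08] F [ 0.08 -0.88  1.18] open 0.601 ff 0.0
a,0 sg 1 world [ 0.49 -0.19  0.05] cm [0.03 0.   0.11] rv [0.01 0.01 0.  ] deg 0.5
a,0 sg -1 world [ 0.49 -0.19  0.05] cm [0.03 0.   0.11] rv [-0.01  0.01 -3.14] deg 179.9
```

```bash
python3 -m crank '[[0,0,0.1,0,0,0],[0,0,0.1,0,0,0],[0,0,0.1,0,0,0],[0,0,0.1,0,0,0],[0,0,0.1,0,0,0],[0,0,0.1,0,0,0],[0,0,-0.8,0,0,0],[0,0,-4,0,0,0],[0,0,-7,0,0,0],[0,0,-7,0,0,0]]' 0.2 40 && python3 g.py 4m,110
```

```text
time: 17.2
eef_pos: [0.4444, -0.2086, 0.1035]
tcp_rot: [0.554, 0.75, 0.288, 0.219]
contact_force: [0.6, 0.5, 0.3]
opening: 0.341
finger_force: 40.0
t 17.2 pos [ 0.44 -0.21  0.1 ] q [-1.   -0.11  2.4   0.98  0.89 -1.97] F [0.56 0.48 0.31] open 0.341 ff 40.0
4m,110 sg 1 world [0.56 0.1  0.15] cm [25.76 17.52  9.64] rv [ 0.58  0.56 -1.43] deg 94.1
4m,110 sg -1 world [0.56 0.1  0.15] cm [25.76 17.52  9.64] rv [ 0.57 -0.6   1.56] deg 101.0
```

```bash
python3 -m crank '[[0,3.3,-3.7,0,0,0],[0,6.7,-7.4,0,0,0],[25.8,19.5,7.4,0.58,0.56,-1.43],[25.8,19.5,7.4,0.58,0.56,-1.43],[25.8,19.5,7.4,0.58,0.56,-1.43],[25.8,19.5,7.4,0.58,0.56,-1.43],[25.8,19.5,7.4,0.58,0.56,-1.43],[25.8,19.5,7.4,0.58,0.56,-1.43],[25.8,19.5,7.4,0.58,0.56,-1.43],[25.8,19.5,7.4,0.58,0.56,-1.43]]' && python3 g.py 4m,110
```

```text
time: 18.2
eef_pos: [0.554, 0.1011, 0.175]
tcp_rot: [0.07, 0.992, 0.089, 0.064]
contact_force: [0.0, -0.6, -0.1]
opening: 0.342
finger_force: 40.0
t 18.2 pos [0.55 0.1  0.17] q [-0.08  0.01  2.    0.21  1.01 -1.61] F [ 0.01 -0.62 -0.13] open 0.342 ff 40.0
4m,110 sg 1 world [0.56 0.1  0.15] cm [ 0.09 -1.09  2.54] rv [ 0.16  0.15 -0.37] deg 24.7
4m,110 sg -1 world [0.56 0.1  0.15] cm [ 0.09 -1.09  2.54] rv [ 0.21 -0.23  2.75] deg 158.8
```

```bash
python3 -m crank '[[0.1,-1,2.5,0.16,0.15,-0.37],[0.1,-1,2.5,0.16,0.15,-0.37],[0.1,-1,2.5,0.16,0.15,-0.37],[0.1,-1,2.5,0.16,0.15,-0.37],[0.1,-1,2.5,0.16,0.15,-0.37]]' && python3 g.py 4m,80 && python3 held.py
```

```text
time: 18.7
eef_pos: [0.5552, 0.0926, 0.149]
tcp_rot: [-0.109, 0.994, 0.003, 0.001]
contact_force: [0.2, 0.2, 0.0]
opening: 0.341
finger_force: 40.0
t 18.7 pos [0.56 0.09 0.15] q [-0.02  0.12  1.93  0.01  1.09 -1.81] F [0.19 0.17 0.02] open 0.341 ff 40.0
4m,80 sg 1 world [0.56 0.1  0.12] cm [-0.06  0.2   3.1 ] rv [ 0.01  0.   -0.01] deg 0.8
4m,80 sg -1 world [0.56 0.1  0.12] cm [-0.06  0.2   3.1 ] rv [ 0.   -0.01  3.13] deg 179.3
side 756 x [-0.0732  0.0714] y [-0.0135  0.0025  0.0138] face z -0.02425154315695795 yaw slope 0.010428483139996825 z slope -0.0035795929701018035
top 24 x [0.0502 0.0731] y [-0.014  -0.0116 -0.0075] face z -0.025216566669507494 yaw slope 0.12943266875636245 z slope -0.06771102152623897
```

```bash
python3 -m crank '[[0,0.2,3,0,0,-0.01],[0,0.2,6.5,0.01,0,-0.01],[0,0.2,9,0.01,0,-0.01],[0,0.2,10.3,0.01,0,-0.01],[0,0.2,10.3,0.01,0,-0.01],[0,0.2,10.3,0.01,0,-0.01]]' && python3 g.py 4m,0
```

```text
time: 19.4
eef_pos: [0.556, 0.0943, 0.0479]
tcp_rot: [-0.114, 0.993, -0.003, 0.002]
contact_force: [-0.0, 0.2, -0.9]
opening: 0.347
finger_force: 40.0
t 19.4 pos [0.56 0.09 0.05] q [-0.01  0.27  1.97 -0.01  0.9  -1.81] F [-0.03  0.22 -0.88] open 0.347 ff 40.0
4m,0 sg 1 world [0.56 0.1  0.04] cm [0.06 0.08 0.99] rv [-0.01  0.   -0.  ] deg 0.4
4m,0 sg -1 world [0.56 0.1  0.04] cm [0.06 0.08 0.99] rv [0.01 0.01 3.14] deg 179.9
```

```bash
python3 -m crank '[[0,0.1,0.3,-0.01,0,0],[0,0.1,0.6,-0.01,0,0],[0,0.1,0.7,-0.01,0,0],[0,0.1,0.8,-0.01,0,0],[0,0.1,0.9,-0.01,0,0],[0,0.1,1,-0.01,0,0],[0,0.1,1,-0.01,0,0]]' && python3 g.py 4m,0
```

```text
time: 20.1
eef_pos: [0.5552, 0.0954, 0.0374]
tcp_rot: [-0.115, 0.993, 0.002, 0.001]
contact_force: [-2.5, -0.1, 3.4]
opening: 0.341
finger_force: 40.4
t 20.1 pos [0.56 0.1  0.04] q [-0.01  0.28  1.97  0.01  0.88 -1.82] F [-2.47 -0.11  3.43] open 0.341 ff 40.4
4m,0 sg 1 world [0.56 0.1  0.04] cm [-0.   -0.05 -0.06] rv [ 0.  0. -0.] deg 0.3
4m,0 sg -1 world [0.56 0.1  0.04] cm [-0.   -0.05 -0.06] rv [ 0.   -0.01  3.14] deg 179.9
```

Contact (about 4 N). Release, rise and back away.

```bash
python3 -m crank '[[0,0,0,0,0,0],[0,0,0,0,0,0],[0,0,0,0,0,0],[0,0,0,0,0,0],[0,0,0,0,0,0],[0,0,-2,0,0,0],[0,0,-6,0,0,0],[0,0,-11,0,0,0],[0,0,-16,0,0,0],[0,0,-18,0,0,0]]' 0.6 && python3 -m crank '[[0,-30,-2,0,0,0],[0,-30,-2,0,0,0],[0,-30,-2,0,0,0],[0,-30,-2,0,0,0],[0,-30,-2,0,0,0],[0,-30,-2,0,0,0],[0,-30,-2,0,0,0],[0,-30,-2,0,0,0],[0,-30,-2,0,0,0],[0,-30,-2,0,0,0]]' && python3 - <<'E'
from h import *
C=np.array([.545,.1387,0]); c,s=np.cos(.231),np.sin(.231); ims=[]
for n,o,b in (("side",[0,-.0024,.0012],(270,400,280,410)),("top",[0,.0024,-.0012],(180,310,200,330))):
    p,d=ctrl.read_camera(n); P=cloud(n,d)+o; h=cv2.cvtColor(p,cv2.COLOR_BGR2HSV).astype(int)
    L=(P-C)@np.array([[c,-s,0],[s,c,0],[0,0,1]])
    for sg in (-1,1):
        q=L[(h[...,1]>80)&(L[...,2]>.057)&(L[...,2]<.067)&(abs(L[...,0])<.085)&(abs(L[...,1]-.045*sg)<.025)]
        print(n,len(q),[np.round(x,1) for x in cv2.minAreaRect((q[:,:2]*1000).astype(np.float32))],np.median(q[:,2]).round(4),np.percentile(q[:,1],[3,97]).round(3))
    ims.append(cv2.resize(p[b[2]:b[3],b[0]:b[1]],None,fx=3,fy=3))
cv2.imwrite("pics/final.png",np.hstack(ims))
E
```

```text
time: 21.1
eef_pos: [0.5574, 0.0946, 0.2234]
tcp_rot: [-0.115, 0.993, 0.002, 0.006]
contact_force: [0.5, -0.1, 1.0]
opening: 0.603
finger_force: 0.0
time: 22.1
eef_pos: [0.623, -0.1959, 0.2354]
tcp_rot: [-0.116, 0.993, 0.003, 0.001]
contact_force: [0.4, 0.2, -0.6]
opening: 0.601
finger_force: 0.0
side 966 [array([  0.4, -45.1]), array([149.4,  33.5]), np.float64(0.1)] 0.0618 [-0.059 -0.03 ]
side 1118 [array([ 0.4, 43.3]), array([147.5,  33.6]), np.float64(0.1)] 0.0621 [0.03  0.058]
top 646 [array([  0.1, -43.1]), array([ 30.5, 146.2]), np.float64(89.9)] 0.0621 [-0.058 -0.03 ]
top 622 [array([-0.8, 46.1]), array([147.6,  28.7]), np.float64(0.3)] 0.0619 [0.032 0.059]
```

View pics/final.png

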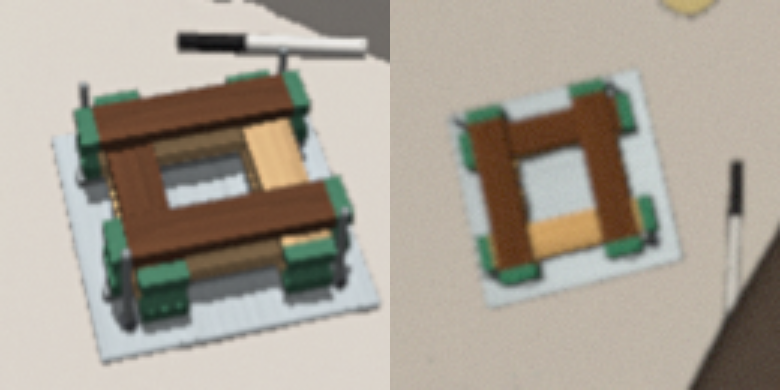

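The final views show all four crossed layers, square and inside the rods. Both layer-4 slats are within about 2 mm of their places at (195,105) and (225,220) in the side crop, and the marker hasn't moved.

```bash
python3 -c "from plant import ctrl; print(ctrl.sign_off())"
```

```text
the job is handed in; nothing more can be done
None
```

The pile is finished and the job handed in at about 22 s. The three damp slats complete layers 3 and 4, each measured within about 4 mm of its place, with the laid slats and bystanders untouched as far as the pictures show; no verdict came back.

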